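# Zero the glass-measuring bench and hold its spring jaw open at the index

## Robot

A 6-joint arm with a two-finger parallel gripper is mounted at the origin on the work surface. World frame = base frame: x ahead of the robot, y to its left, z up, the work surface at z = 0. Lengths are in m, angles in degrees, forces in N, time in s.
With the tool pointing down it reaches from about 0.375 to 0.75 m from the base axis. Payload 9 kg.
Tool frame: the origin (TCP) lies between the finger pads; the fingertips stand 14 mm ahead of it and the grasp point (between the pads) lies 5 mm behind it; y points along the fingers, x is the direction in which the jaws open and shut, and the axes are right-handed (so a half turn about y gives the same grasp; the last joint's range is limited). The gripper opens to 85 mm and grips with 20 to 120 N. Pads are 22 mm wide; open, the fingers measure 114 mm over their backs; the gripper's body (76 mm by 85 mm) begins 54 mm behind the grasp point. The pads swing forward as they close: fully open they stand 13 mm farther back than shut.
Start: joints at [-81.343, 5.964, 5.575, 89.605, 0, 77.527], TCP at [0.216, -0.56, 0.245] pointing down, gripper open.
Joint ranges: [-171.21, 171.21], [-48.23, 106.86], [-62.78, 66.21], [-105.2, 120.99], [-86.42, 89.51], [-180, 180]. Speed limits (degrees/s): [127.2, 127.2, 147.25, 180, 180, 180].

## Interface

Orientations are given as [roll, pitch, yaw] about the fixed x, y, z axes, in that order (R = Rz(yaw) Ry(pitch) Rx(roll)).
In Python, from plant import r, snapshot, camera_model gives the robot as it stands. Calls block until the motion is done:
- r.movep(position, orientation): joint-space move of the TCP to a pose.
- r.movel(position, ori=None, velocity=0.15): straight line of the TCP; ori=None keeps the orientation; velocity is the mean speed in m/s.
- r.move_j(angles): joint-space move.
- r.let_go() and r.gripper_close(f_grip=None): open the fingers fully, or close them until they stop; f_grip is the grip in N (None keeps the last).
- r.pause(seconds).
- r.ik(position, orientation): joint angles nearest the present ones, or None.
- r.observe(): the state.
- snapshot(name): name is "scene" or "top" or "wrist"; returns the picture (420x560x3 uint8, red, green, blue); there is no depth.
- camera_model(name): a dict with "mtx" (3x3 intrinsics, pixels), "T" (4x4, takes a point from camera to world coordinates); the wrist camera has in their place "T_tool_cam" (4x4, takes a point from camera to tool coordinates, whose origin is the TCP and whose axes are the tool frame's). Camera axes: x right, y down, z forward; pixel columns grow to the right and rows downward; lengths in m; the calibration is good to about 2 mm. A picture is of the moment at which its call begins: read the wrist's pose just before it. camera_model takes no time and is no camera call.
A pose or a line that the arm cannot do raises r.IKError and nothing moves.
- r.sign_off(): hands the job in, once; it reports no verdict.
The state is a dict: "t": time; "q": joint angles; "joint_vel": joint speeds; "joint_efforts": joint torques, N m; "eef_pos": TCP position; "tool_rot": TCP orientation; "ft_force": force on the tool from outside, world axes, zero at the start; "ft_torque": the same for the moment, N m; "width": opening from 0.0 (shut) to 1.0 (fully open).
Only numpy, scipy, OpenCV 4.12 (cv2) and the standard library are available. Lean on these libraries where they do the work, as an engineer would, in place of code of your own. Each camera call takes 0.05 s, during which the arm holds its last target. There are 200 camera calls.

## Task

Get the measuring bench ready for the next pane: on its display console press the round power key, then the square units key right beside it, then, with the jaws still closed, the wide zero key, each fully down and let up again before the next, and do not press the other square key (send). Then draw the spring-closed jaw open by its black knob until its pointer stands in line with the needle of the brass rider on the scale, and keep holding it there for the pane to be laid in: finish while still holding, never letting the jaw snap back. Leave the rider where it is set and the pane, pliers, flux jar and solder reel alone.

Things in the scene. Friction and masses are not known exactly. Their poses are not given: they have to be found in the camera images.
- console: display console, fixed: grey box 130 x 200 mm, left or right of the bench, yaw varies; origin at its underside's centre. x points from the key row to the sloping screen, y along the row to the power key. White keys, tops 43 mm above the table, 9 mm proud of the deck; row at x -38 mm. Screen housing starts 35 mm behind the row's middle line and rises to 70 mm above the table
- power_key_top (a point): centre of the top of the round power key, 18 mm across, at the +y end of the row of four white keys; axes as the console. Every key goes straight down 4 mm against a spring: 1.6 N to start, 4 N fully down, and comes up by itself
- unit_key_top (a point): centre of the top of the units key, 16 mm square, next to the power key (46 mm from it, centre to centre)
- send_key_top (a point): centre of the top of the send key, 16 mm square, between the units key (46 mm away) and the zero key (50 mm away); not to be pressed
- zero_key_top (a point): centre of the top of the zero key, the wide one, 30 mm along the row by 16 mm, at the other end of the row from the power key
- power_key (a joint): travel of the power key (m): 0 up, 0.004 fully down
- unit_key (a joint): travel of the units key (m): 0 up, 0.004 fully down
- send_key (a joint): travel of the send key (m): 0 up, 0.004 fully down
- zero_key (a joint): travel of the zero key (m): 0 up, 0.004 fully down
- bench: measuring bench, fixed: grey base 110 x 360 mm, yaw varies, with two steel guide shafts along its y, a graduated scale bar along its -x side and a closed block with the fixed jaw and spring reel (98 mm high) at its -y end; origin at its underside's centre. The jaw opens along the bench's +y
- jaw_knob (a point): grip centre (mid-height) of the black upright knob on the sliding jaw: cylinder 24 mm across, 34 mm high, 101 mm above the table, on a stem over the carriage (top 68 mm above the table). Axes as the bench: the jaw opens along +y. The back of the moving jaw plate, 44 mm wide, 90 mm high above the table, is 42 mm from the knob's centre to -y; the other sides are clear
- jaw (a joint): opening of the jaw (m): 0 closed, 0.120 at the end stop. A spring always pulls it shut: about 6 N when closed, rising to about 9.6 N at the stop; carriage about 0.5 kg
- jaw_pointer (a point): tip of the dark needle, 3 mm wide, on the jaw's scale side, 42 mm above the table, in the plane of the jaw's face; axes as jaw_knob
- rider (a joint): where the brass rider is set along the scale (m): the jaw opening at which the jaw's needle stands exactly in line with the rider's needle; set between 0.055 and 0.100; a clamped rider that stays put unless knocked
- rider_index (a point): tip of the dark needle, 3 mm wide, of the brass rider (12 x 14 x 18 mm with a small round screw) on the scale edge of the bench, 42 mm above the table; the two needle tips meet when in line; axes as jaw_knob
- pane: bystander: amber glass pane, 50 x 90 x 4 mm, flat on the table before the scale side of the bench; origin at its underside's centre
- pliers: bystander: glazing pliers, about 160 mm long and 12 mm thick, on the table behind the bench; origin at their underside near the middle
- flux: bystander: flux jar, 52 mm across, 60 mm high, behind the console; origin at its underside's centre
- solder: bystander: solder reel standing on its flange, 54 mm across, 34 mm high, behind the console; origin at its underside's centre

How it is judged (in metres and radians):
On the way, in this order (a step that is already met when the one before it is completed fails the run):
1. the power key pressed down, jaws closed (value of joint power_key above 0.003 m and value of joint jaw below 0.003 m), for 0.05 s.
2. then the units key pressed down, the power key up again (value of joint unit_key above 0.003 m and value of joint power_key below 0.001 m), for 0.05 s.
3. then the zero key pressed down with the jaws closed, the units key up again (value of joint zero_key above 0.003 m and value of joint unit_key below 0.001 m and value of joint jaw below 0.003 m), for 0.05 s.
At the end, for the whole second after the job is handed in: the robot's fingers hold the jaw still (at least 2 N on it, nothing else propping it) with its needle within 5 mm of the rider's needle along the scale, the rider not shifted by 4 mm, all keys up (y of jaw_pointer in the frame of rider_index between -0.005 and 0.005 m and contact force between jaw and the fingers above 2 N and velocity of joint jaw between -0.01 and 0.01 m/s and contact force between jaw and pane below 0.3 N and contact force between jaw and pliers below 0.3 N and contact force between jaw and flux below 0.3 N and contact force between jaw and solder below 0.3 N and distance of rider_index from where it was at the start of the episode below 0.004 m and value of joint each of power_key, unit_key, send_key, zero_key below 0.001 m); the arm keeps its last pose, push and grip.
It fails at once if the send key was pressed (value of joint send_key above 0.002 m).
It fails at once if two keys were down at once (value of joint each of power_key, unit_key above 0.0015 m or value of joint each of unit_key, zero_key above 0.0015 m or value of joint each of power_key, zero_key above 0.0015 m).
It fails at once if the jaw was let snap back (faster than 0.2 m/s) (velocity of joint jaw below -0.2 m/s).
It fails at once if the rider was knocked out of its setting (4 mm) (distance of rider_index from where it was at the start of the episode above 0.004 m).
It fails at once if a bystander was shifted by more than 20 mm (distance of any of pane, pliers, flux, solder from where it was at the start of the episode above 0.02 m).
It also fails if it takes over 58 s, if anything falls off the work surface, if the arm or the gripper's body presses on something with over 40 N, if the wrist force passes 120 N, or if a joint passes its speed limit or range.

## Working session

There is one attempt and no reset: what is moved stays moved. The work goes in short steps, each a Python script; the robot and the scene stay as the last script left them, time stands still between calls to the robot, and variables do not carry over. Pictures are saved under pics/ and viewed, about 8 in all and at most 12, crops included, and the job is handed in when it is done.

```bash
mkdir -p pics; python3 - <<'E'
from plant import r,snapshot,camera_model
import cv2
for n in("top","scene"):
    cv2.imwrite(f"pics/{n}0.png",cv2.resize(snapshot(n)[:,:,::-1],(800,600),interpolation=cv2.INTER_CUBIC))
    c=camera_model(n);print(n,c["mtx"],c["T"])
print(camera_model("wrist")); o=r.observe(); print(o["t"],o["eef_pos"],o["tool_rot"],o["ft_force"])
E
```

```text
top [[382.53696068   0.         281.56885725]
 [  0.         382.53696068 211.7621515 ]
 [  0.           0.           1.        ]] [[ 2.03387410e-02 -9.94014864e-01  1.07334923e-01  4.67950197e-01]
 [-9.99748843e-01 -1.92096405e-02  1.15429777e-02 -6.28593197e-04]
 [-9.41202612e-03 -1.07542734e-01 -9.94155910e-01  8.72623747e-01]
 [ 0.00000000e+00  0.00000000e+00  0.00000000e+00  1.00000000e+00]]
scene [[422.63291446   0.         273.83036248]
 [  0.         422.63291446 213.54321168]
 [  0.           0.           1.        ]] [[-0.30048695  0.66332207 -0.68535496  1.1434078 ]
 [ 0.95377254  0.20516803 -0.21959966  0.17445072]
 [-0.00505238 -0.71965958 -0.69430869  0.70405087]
 [ 0.          0.          0.          1.        ]]
{'mtx': array([[375.63680762,   0.        , 282.27504426],
       [  0.        , 375.63680762, 205.55156359],
       [  0.        ,   0.        ,   1.        ]]), 'T_tool_cam': array([[ 9.99999323e-01, -1.09360047e-03, -3.98411655e-04,
        -1.64198787e-03],
       [ 5.66892557e-05, -2.96133968e-01,  9.55146413e-01,
        -1.29077311e-01],
       [-1.16253179e-03, -9.55145788e-01, -2.96133706e-01,
         7.54212261e-02],
       [ 0.00000000e+00,  0.00000000e+00,  0.00000000e+00,
         1.00000000e+00]])}
0.1 [ 0.21625756 -0.55938505  0.24461212] [-8.99844660e+01  6.47220648e-02 -6.88714448e+01] [ 0.65960323  0.45649687 -0.14616932]
```

View pics/top0.png

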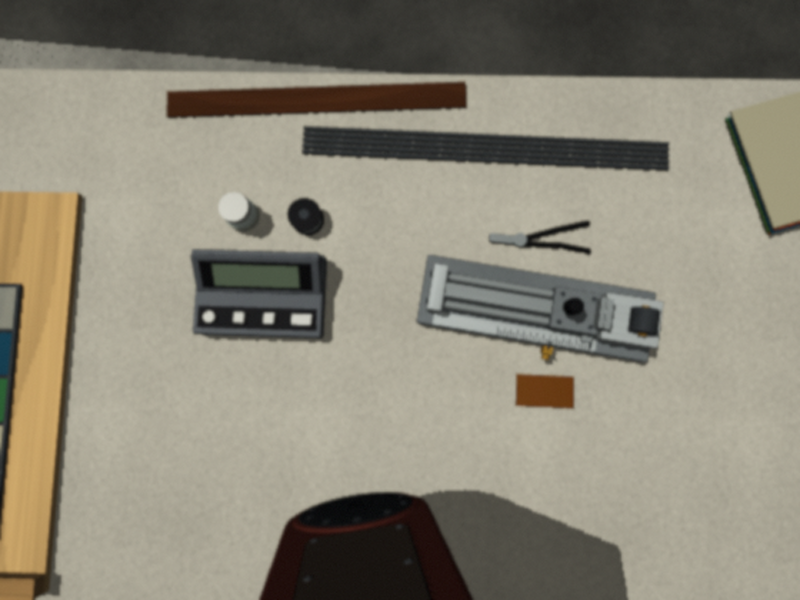

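View pics/scene0.png

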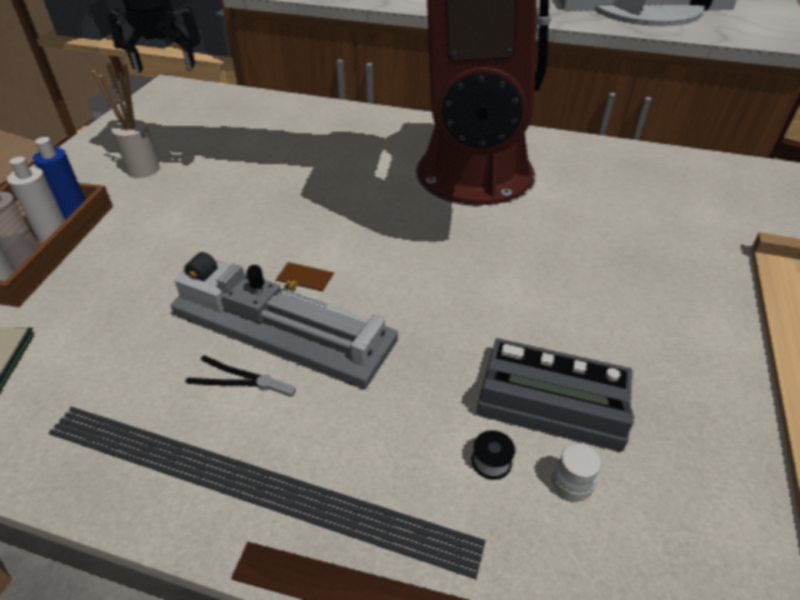

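```bash
cat > h.py <<'E'
import numpy as np,cv2
from scipy.spatial.transform import Rotation as Ro
from plant import r,snapshot,camera_model
def ray(K,T,u,v,z):
    d=T[:3,:3]@np.linalg.solve(K,[u,v,1]);o=T[:3,3];return o+d*(z-o[2])/d[2]
def px(name,u,v,z,s=1/0.7,T=None):
    c=camera_model(name);return ray(c["mtx"],c["T"] if T is None else T,(u+.5)/s-.5,(v+.5)/s-.5,z)
def wT():
    o=r.observe();T=np.eye(4);T[:3,:3]=Ro.from_euler("xyz",o["tool_rot"],degrees=True).as_matrix();T[:3,3]=o["eef_pos"]
    return T@camera_model("wrist")["T_tool_cam"]
E
python3 - <<'E'
from h import *
for n,u,v,z in [("pow",208,317,.043),("unit",238,317,.043),("send",268,319,.043),("zero",301,320,.043),("knob",574,307,.118),("rider",547,345,.042),
 ("base_nl",418,325,.02),("base_nr",648,361,.02)]: print(n,px("top",u,v,z).round(4))
for n,u,v,z in [("pow",613,374,.043),("unit",580,366,.043),("zero",512,351,.043),("knob",254,270,.118)]: print(n,px("scene",u,v,z).round(4))
for p,y in [((.45,.1,.22),-90),((.45,.1,.22),90),((.45,-.15,.25),-5),((.45,-.15,.25),175)]: print(p,y,r.ik(p,[-90,0,y]))
E
```

```text
pow [0.5299 0.3056 0.043 ]
unit [0.5308 0.2597 0.043 ]
send [0.5286 0.2136 0.043 ]
zero [0.5281 0.1631 0.043 ]
knob [ 0.5481 -0.2293  0.118 ]
rider [ 0.4976 -0.2109  0.042 ]
base_nl [ 0.5255 -0.0157  0.02  ]
base_nr [ 0.4768 -0.3719  0.02  ]
pow [0.5316 0.3051 0.043 ]
unit [0.5303 0.2596 0.043 ]
zero [0.5306 0.1625 0.043 ]
knob [ 0.5532 -0.2294  0.118 ]
(0.45, 0.1, 0.22) -90 [ -3.79955939 -18.86915606 -20.19856755  88.67058851   0.
 176.20044061]
(0.45, 0.1, 0.22) 90 [ -3.79955939 -18.86915606 -20.19856755  88.67058851   0.
  -3.79955939]
(0.45, -0.15, 0.25) -5 [-34.2909617  -16.02590009 -14.7547881   91.27111199   0.
  60.7090383 ]
(0.45, -0.15, 0.25) 175 [ -34.2909617   -16.02590009  -14.7547881    91.27111199    0.
 -119.2909617 ]
```

```bash
python3 - <<'E'
from h import *
r.gripper_close(f_grip=40)
ROT=[-90,0,90]
P=[(.5305,.3053),(.5305,.2597),(.5295,.1628)]
r.movep([*P[0],.15],ROT)
f0=r.observe(); print(f0["t"],f0["ft_force"],f0["width"])
for n,(x,y) in enumerate(P):
    r.movel([x,y,.063],velocity=.12)
    b=r.observe()["ft_force"][2]
    z=.057
    while z>=.0505:
        r.movel([x,y,z],velocity=.03); o=r.observe(); f=o["ft_force"][2]-b
        print(n,z,o["eef_pos"].round(4)if hasattr(o["eef_pos"],'round') else o["eef_pos"],round(f,1))
        if f>8: break
        z-=.0015
    r.pause(.15); print("held",r.observe()["ft_force"][2]-b)
    if n==0: cv2.imwrite("pics/press.png",snapshot("scene")[200:300,300:460,::-1])
    r.movel([x,y,.07],velocity=.1); r.pause(.1)
    print(r.observe()["t"])
E
```

```text
4.1 [ 0.35285767 -0.45612528  0.12628303] -0.00021704801714103519
0 0.057 [0.5306 0.3054 0.0572] -0.8
0 0.0555 [0.5307 0.3054 0.0558] 1.2
0 0.054 [0.5307 0.3054 0.0542] 2.8
0 0.0525 [0.5307 0.3054 0.0531] 6.8
0 0.051 [0.5308 0.3054 0.0529] 17.4
held 16.311492795392457
6.9667
1 0.057 [0.5304 0.2602 0.0569] 1.6
1 0.0555 [0.5305 0.26   0.0556] 1.4
1 0.054 [0.5307 0.2598 0.0541] 3.0
1 0.0525 [0.5307 0.2599 0.053 ] 6.8
1 0.051 [0.5308 0.2599 0.0529] 18.1
held 18.66279501196614
9.4417
2 0.057 [0.5293 0.1633 0.0569] 1.2
2 0.0555 [0.5295 0.163  0.0556] 2.8
2 0.054 [0.5296 0.1629 0.0541] 3.1
2 0.0525 [0.5297 0.1629 0.053 ] 8.2
held 7.36971886697326
12.075
```

```bash
python3 - <<'E'
from h import *
r.let_go()
r.movel([.5295,.1628,.2],velocity=.25)
r.movep([.53,-.22,.22],[-90,0,-7.8]); r.pause(.2)
T=wT(); im=snapshot("wrist"); np.save("T1.npy",T)
cv2.imwrite("pics/w1.png",cv2.resize(im[:,:,::-1],(800,600),interpolation=cv2.INTER_CUBIC)); print(r.observe()["t"],r.observe()["eef_pos"])
for p in [(.55,-.229,.118),(.4976,-.2109,.042)]:
    q=np.linalg.inv(T)@[*p,1]; u=camera_model("wrist")["mtx"]@q[:3]; print((u[:2]/u[2]+.5)/.7)
E
```

```text
15.2 [ 0.53024899 -0.21923326  0.22001095]
[451.86013047 320.42022258]
[348.69366567 258.67856842]
```

View pics/w1.png

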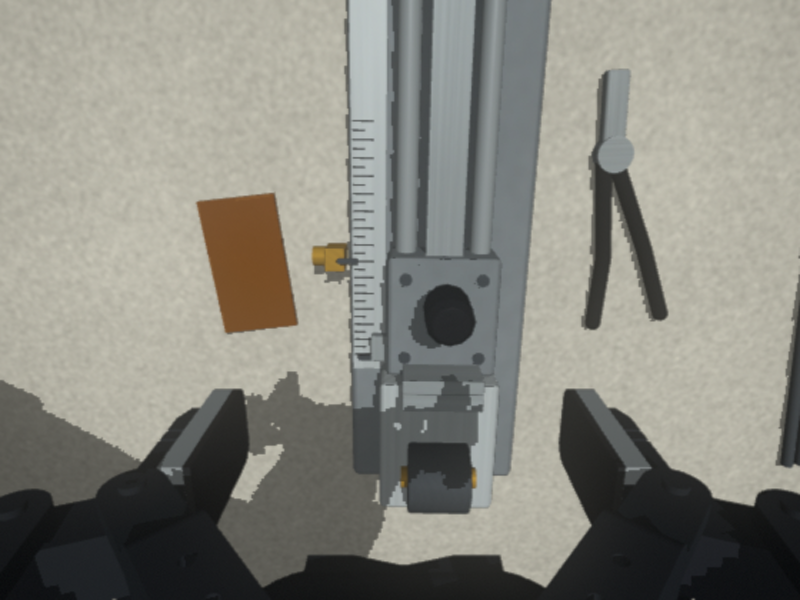

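```bash
python3 - <<'E'
import cv2
im=cv2.imread("pics/w1.png")
cv2.imwrite("pics/w1c.png",cv2.resize(im[230:380,300:500],None,fx=4,fy=4,interpolation=cv2.INTER_CUBIC))
E
```

```text
(no output)
```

View pics/w1c.png

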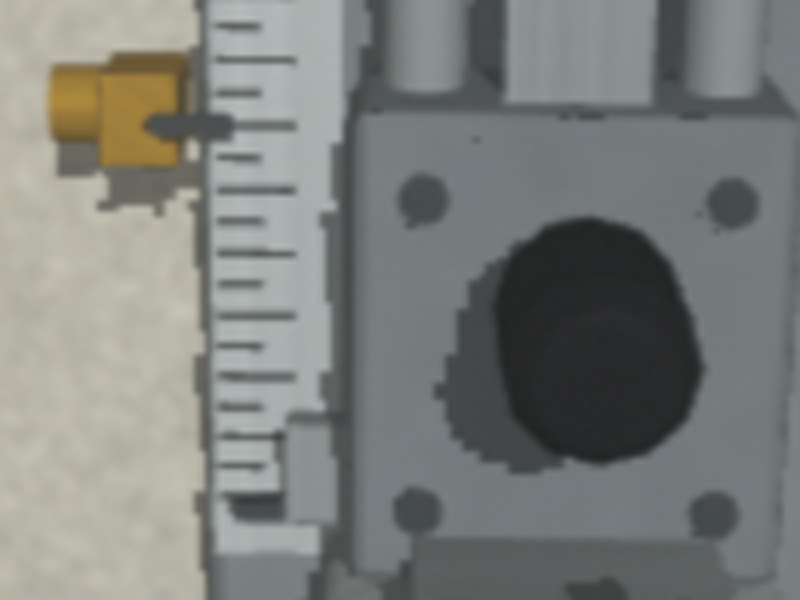

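```bash
python3 - <<'E'
from h import *
T=np.load("T1.npy"); g=lambda a,b,z: px("wrist",300+a/4,230+b/4,z,T=T)
R=g(230,126,.042);J=g(233,503,.042);K=g(601,373,.118)
print(R,J,K,"travel",np.linalg.norm(R-J))
E1=px("wrist",348,0,.042,T=T);E2=px("wrist",352,300,.042,T=T)
t0=g(255,466,.042);t1=g(255,125,.042)
for a,b in((J,R),(E2,E1),(t0,t1)): d=b-a;print(np.degrees(np.arctan2(d[1],d[0])),np.linalg.norm(d))
K2=px("wrist",450,230+555/4,.068,T=T)
E
```

```text
[ 0.5026919  -0.21361601  0.042     ] [ 0.49351719 -0.27310305  0.042     ] [ 0.54931892 -0.23054536  0.118     ] travel 0.06019038949918351
81.23233169148449 0.06019038949918351
81.34192414342563 0.16145255279095602
80.98635114214123 0.05413971587491641
```

```bash
python3 - <<'E'
from h import *
ROT=[-90,0,-8.8]; k=np.array([.550,-.230]); d=np.array([np.cos(np.radians(81.2)),np.sin(np.radians(81.2))])
r.movel([*k,.2],ori=ROT,velocity=.15)
r.movel([*k,.096],velocity=.08); print(r.observe()["ft_force"])
r.gripper_close(f_grip=90); o=r.observe(); print(o["t"],o["width"],o["ft_force"],o["eef_pos"])
r.movel([*(k+.03*d),.096],velocity=.04); o=r.observe(); print(o["width"],o["ft_force"],o["eef_pos"])
r.movel([*(k+.06*d),.096],velocity=.04); r.pause(.2); o=r.observe(); print(o["t"],o["width"],o["ft_force"],o["eef_pos"])
T=wT(); im=snapshot("wrist"); np.save("T2.npy",T)
im=cv2.resize(im[:,:,::-1],(800,600),interpolation=cv2.INTER_CUBIC); cv2.imwrite("pics/w2.png",im)
E
```

```text
[ 0.20420304 -0.8205622   0.04470946]
17.6 0.255789431026397 [ 5.17542187 -0.86385887  0.87137094] [ 0.55086411 -0.23016695  0.09648406]
0.2519874064918425 [ 3.34897235 -5.45681684 -1.94750315] [ 0.55517144 -0.20189237  0.09648549]
19.6 0.25722472217904746 [ 2.83941414 -7.73371968 -0.86406389] [ 0.55965042 -0.17248512  0.09647193]
```

View pics/w2.png

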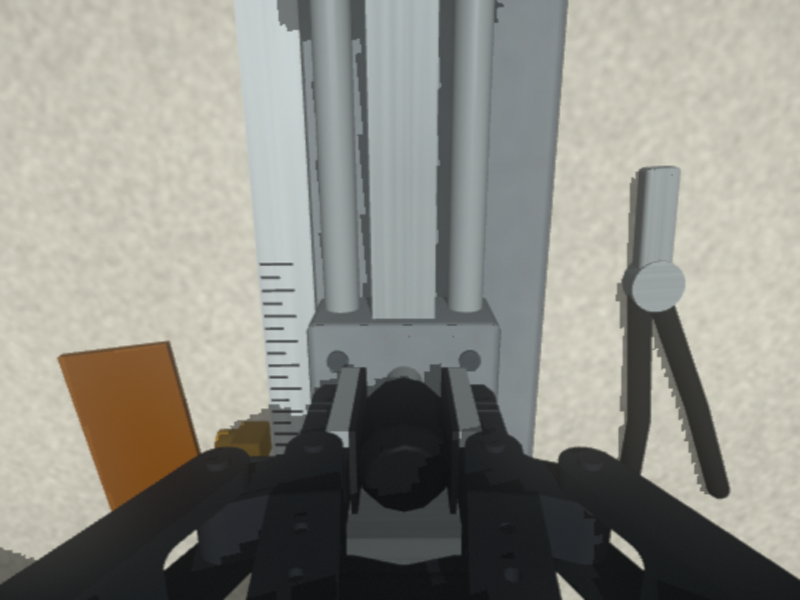

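The knob is held centrally; the needles are hidden here, with only the rider at (245,437) visible. I'll check from the fixed cameras.

```bash
python3 - <<'E'
from h import *
p=np.array([.5027,-.2136,.042]); out=[]
for n in("top","scene"):
    c=camera_model(n);q=np.linalg.inv(c["T"])@[*p,1];u=c["mtx"]@q[:3];u=u[:2]/u[2];a,b=int(u[0])-25,int(u[1])-25
    im=snapshot(n)[b:b+50,a:a+50,::-1]; print(n,u,a,b)
    out.append(cv2.resize(im,(400,400),interpolation=cv2.INTER_CUBIC))
cv2.imwrite("pics/c3.png",np.hstack(out))
E
```

```text
top [383.99419047 238.9948558 ] 358 213
scene [198.99185834 201.4483083 ] 173 176
```

View pics/c3.png

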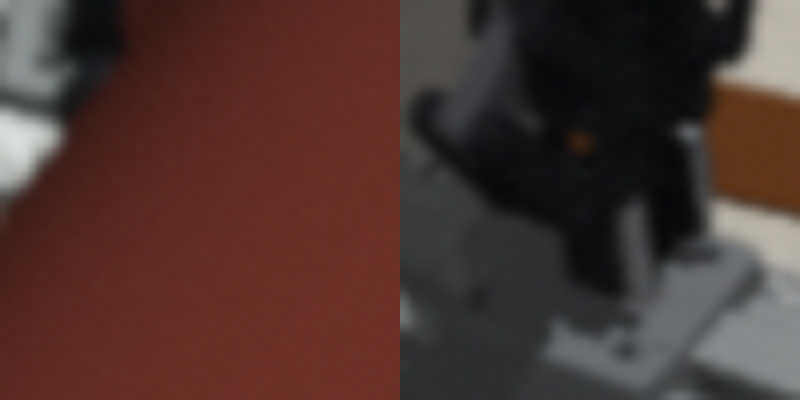

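```bash
python3 - <<'E'
from h import *
T1=np.load("T1.npy");T2=np.load("T2.npy");d=np.array([np.cos(np.radians(81.2)),np.sin(np.radians(81.2)),0])
g=lambda a,b,z: px("wrist",300+a/4,230+b/4,z,T=T1); h=lambda u,v,z: px("wrist",u,v,z,T=T2)
for n,A,B in [("boltL",g(423,200,.069),h(338,361,.069)),("boltR",g(732,203,.069),h(470,361,.069)),("edge",g(575,113,.068),h(403,323.5,.068)),
  ("riderblockfront",g(140,70,.05),h(255,423,.05)), ("tick",g(255,125,.042),h(277,444,.042)),("tick2",g(240,-440,.042),h(275,264,.042))]:
    print(n,A.round(4),B.round(4),((B-A)@d).round(4))
o=r.observe();print(o["t"],o["eef_pos"])
E
```

```text
boltL [ 0.5302 -0.2211  0.069 ] [ 0.539  -0.1632  0.069 ] 0.0586
boltR [ 0.5717 -0.2272  0.069 ] [ 0.5804 -0.1697  0.069 ] 0.0581
edge [ 0.552  -0.2121  0.068 ] [ 0.5613 -0.1542  0.068 ] 0.0586
riderblockfront [ 0.4923 -0.202   0.05  ] [ 0.5001 -0.1911  0.05  ] 0.0119
tick [ 0.5064 -0.214   0.042 ] [ 0.5032 -0.2059  0.042 ] 0.0074
tick2 [ 0.5167 -0.1356  0.042 ] [ 0.5188 -0.1348  0.042 ] 0.0012
19.75 [ 0.55962117 -0.17248606  0.09646462]
```

```bash
python3 - <<'E'
import cv2
im=cv2.imread("pics/w2.png")
cv2.imwrite("pics/w2c.png",cv2.resize(im[250:480,190:340],None,fx=2.6*2,fy=2.6,interpolation=cv2.INTER_CUBIC) if 0 else cv2.resize(im[370:480,190:340],None,fx=5,fy=5,interpolation=cv2.INTER_CUBIC))
E
```

```text
(no output)
```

View pics/w2c.png

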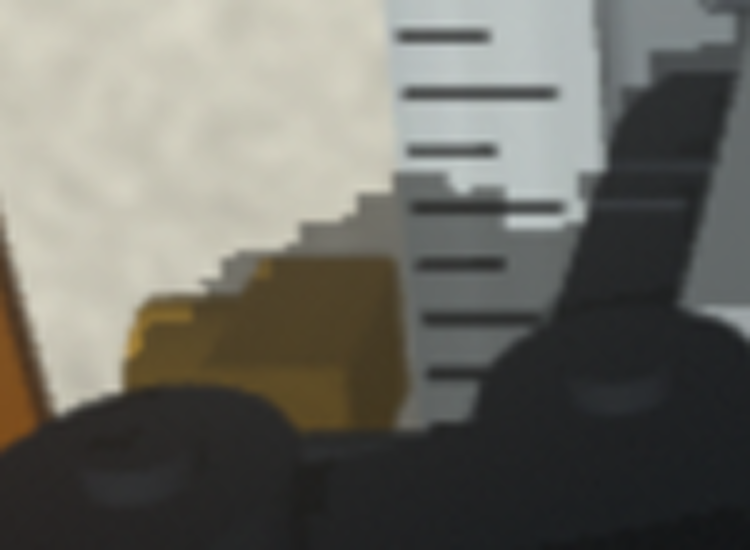

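```bash
python3 - <<'E'
from h import *
T1=np.load("T1.npy");T2=np.load("T2.npy");d=np.array([np.cos(np.radians(81.2)),np.sin(np.radians(81.2)),0])
g=lambda a,b,z: px("wrist",300+a/4,230+b/4,z,T=T1); h=lambda u,v,z: px("wrist",u,v,z,T=T2)
for z in(.035,.04,.045,.05,.055): print(z,(g(140,71,z)@d).round(4),(h(245,443,z)@d).round(4), "bottom",(g(150,53,z-.018)@d).round(4),(h(256,421,z-.018)@d).round(4))
for z in (.034,.038,.042):
  print(z,"w1 ticks",[(g(250,b,z)@d).round(4) for b in (466,436,189,125,60,26)],"last",(px("wrist",363,121,z,T=T1)@d).round(4),"w2",[(h(190+u/5,370+b/5,z)@d).round(4) for u,b in((470,93),(470,207),(470,320),(470,375))],(h(275,264,z)@d).round(4))
E
```

```text
0.035 -0.1277 -0.1306 bottom -0.1288 -0.1311
0.04 -0.1266 -0.1273 bottom -0.1277 -0.1282
0.045 -0.1255 -0.1241 bottom -0.1267 -0.1252
0.05 -0.1244 -0.1209 bottom -0.1256 -0.1222
0.055 -0.1233 -0.1176 bottom -0.1245 -0.1193
0.034 w1 ticks [np.float64(-0.1915), np.float64(-0.1864), np.float64(-0.146), np.float64(-0.136), np.float64(-0.126), np.float64(-0.1208)] last -0.0554 w2 [np.float64(-0.1066), np.float64(-0.1167), np.float64(-0.1271), np.float64(-0.1322)] -0.0558
0.038 w1 ticks [np.float64(-0.1898), np.float64(-0.1848), np.float64(-0.1449), np.float64(-0.135), np.float64(-0.1251), np.float64(-0.12)] last -0.0554 w2 [np.float64(-0.1045), np.float64(-0.1144), np.float64(-0.1246), np.float64(-0.1296)] -0.0548
0.042 w1 ticks [np.float64(-0.1881), np.float64(-0.1831), np.float64(-0.1438), np.float64(-0.134), np.float64(-0.1243), np.float64(-0.1192)] last -0.0555 w2 [np.float64(-0.1024), np.float64(-0.1122), np.float64(-0.1221), np.float64(-0.127)] -0.0538
```

```bash
python3 - <<'E'
from h import *
k=np.array([.550,-.230]); d=np.array([np.cos(np.radians(81.2)),np.sin(np.radians(81.2))])
a=np.array(r.observe()["eef_pos"])
r.movel([*(k+.0618*d),.096],velocity=.02); r.pause(.4); o=r.observe()
print(o["t"],(np.array(o["eef_pos"])-a)[:2]@d,o["width"],o["ft_force"])
T=wT(); im=cv2.resize(snapshot("wrist")[:,:,::-1],(800,600),interpolation=cv2.INTER_CUBIC); np.save("T3.npy",T)
cv2.imwrite("pics/w3c.png",cv2.resize(im[280:480,200:520],None,fx=2.5,fy=2.5,interpolation=cv2.INTER_CUBIC))
E
```

```text
20.4 0.0017772145844010985 0.25082308221795746 [ 2.98029426 -7.72934321 -0.95699559]
```

View pics/w3c.png

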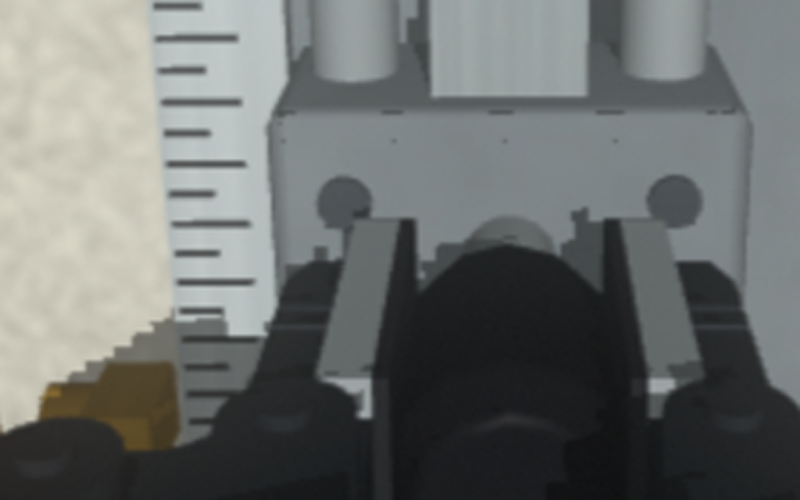

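The bolts sit at the same wrist pixels as before (338,361), so the jaw moved with the hand to about 60.2 mm with no slip, and the rider is undisturbed.

```bash
python3 -c "
from plant import r
r.sign_off(); print(r.observe()['t'])"
```

```text
the job is handed in; nothing more can be done
the job is handed in; nothing more can be done
```

I pressed the power, units and zero keys in that order, then opened the jaw by its knob and handed in at about 20.5 s, still holding it. I got no verdict, so the result rests on my own checks.

- **Keys:** each of the three reached its hard stop and was let up before the next. The fingertips stood about 39 mm above the table at the stop and the force rose to between 8 and 18 N. The send key was not touched.
- **Jaw:** the two needles were about 60.2 mm apart with the jaw closed. The jaw moved about 58.4 mm by the carriage bolts and front edge. A further 1.8 mm without slip brought it to about 60.2 mm.
- **Hold:** the grip is set to 90 N, and the wrist shows a steady pull of about 7 N.
- **Rider:** its position agreed to about 1 mm before and after the pull. A first comparison showed a 12 mm shift, but I had misread an edge of the rider, and the enlarged crop resolved it.

**Not confirmed:** the gripper and arm hid both needle tips from all three cameras at the end. The final alignment is therefore inferred from carriage travel, with an uncertainty of about 1–2 mm against the 5 mm allowed.

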